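# Lock the buckle box with its cross pin

## Robot

A 6-joint arm with a two-finger parallel gripper is mounted at the origin on the work surface. World frame = base frame: x ahead of the robot, y to its left, z up, the work surface at z = 0. Lengths are in m, angles in degrees, forces in N, time in s.
With the tool pointing down it reaches from about 0.425 to 0.95 m from the base axis. Payload 14.7 kg.
Tool frame: the origin (TCP) lies at the very end of the fingers, on their centre line; the grasp point (between the pads) lies 19 mm behind it; x points along the fingers, y is the direction in which the jaws open and shut, and the axes are right-handed (so a half turn about x gives the same grasp; the last joint's range is limited). The gripper opens to 85 mm and grips with 20 to 120 N. Pads are 22 mm wide; open, the fingers measure 114 mm over their backs; the gripper's body (76 mm by 85 mm) begins 54 mm behind the grasp point. The pads swing forward as they close: fully open they stand 13 mm farther back than shut.
Start: joints at [-66.555, 27.513, 91.461, -0, 61.026, -2.67], TCP at [0.286, -0.584, 0.231] pointing down, gripper open.
Joint ranges: [-157.49, 157.49], [-46.99, 117.5], [13.45, 153.17], [-89.5, 269.5], [5.16, 153.95], [-167.48, 167.48]. Speed limits (degrees/s): [108.29, 108.29, 136.94, 172.46, 172.46, 172.46].

## Interface

Orientations are given as a 3x3 rotation matrix whose columns are the frame's x, y, z axes.
In Python, from rig import readout, read_camera, get_calibration, manip gives the robot as it stands.
- The arm moves only by the tool send_rows, never from a script. Its argument "deltas" is a list of rows, each a list of 3 entries, a list of its own where there are three numbers: the opening in per cent of the stroke, from 0 (shut) to 100 (fully open), then the shift along the tool's x, y, z in mm, then the turn, a rotation vector about the tool's x, y, z in degrees. A call has exactly 10 rows; each row shifts and turns the commanded pose from where the row before left it, along the tool's axes as they then stand; what a row does not reach is not made up. A row lasts 1/10 s, in which the tool goes at most 50 mm and 8.59 degrees, less where a joint would pass 70% of its speed; a pose out of reach is approached as far as the arm can. A call is refused whole if a number of a shift passes 50 or a number of a turn 8.59, either way. A call with a gripper value outside its range is refused whole. The fingers move at their own pace and stop on an object; the grip force is fixed at half the most. Time passes only in rows, so rows that do not move let the fingers close, or fill a call up. It gives the time, the measured TCP pose, the force and the opening at its end, in the units of the state.
- readout.sense(): the state, without advancing time (a new reading comes with each control period).
- read_camera(name): name is "scene" or "top" or "wrist"; returns the picture (420x560x3 uint8, blue, green, red); there is no depth.
- get_calibration(name): a dict with "intrinsics" (3x3 intrinsics, pixels), "extrinsics" (4x4, takes a point from camera to world coordinates). Camera axes: x right, y up, looking along -z (the intrinsics and any distortion apply to the point x, -y, -z); pixel columns grow to the right and rows downward; lengths in m; the calibration is good to about 2 mm. A picture is of the moment at which its call begins: read the wrist's pose just before it. get_calibration takes no time and is no camera call; for the wrist camera it gives the pose at the moment of the call.
- manip.finish_job(): hands the job in, once; it reports no verdict.
The state is a dict: "t": time; "joint_positions": joint angles; "joint_velocities": joint speeds; "joint_torque": joint torques, N m; "ee_pos": TCP position; "orientation": TCP orientation; "contact_force": force on the tool from outside, world axes, zero at the start; "moment": the same for the moment, N m; "grip_width": opening from 0.0 (shut) to 1.0 (fully open).
Only numpy, scipy, OpenCV 4.12 (cv2) and the standard library are available. Lean on these libraries where they do the work, as an engineer would, in place of code of your own. Each camera call takes 0.05 s, during which the arm holds its last target.

## Task

Slide the yellow cover of the blue buckle box fully shut, then lock it: push the red-handled steel pin through all three eyes (both ears of the box and the cover's lug between them) until its handle sits against the ear, and let go. The pin has been put away handle-first in the grey holster, so you will have to draw it out by its bare shaft, set it down and take it again by the handle to get it all the way in. Leave the thread cone, the glue can and the loose cork footbed where they are.

Things in the scene. Friction and masses are not known exactly. Their poses are not given: they have to be found in the camera images.
- hwbox: Blue steel box of brass buckles, fixed to the bench, 170 long (x) x 80 wide (y), rails to 50 high. Origin: centre of its underside; the cover slides along x, +x is the hasp end. There two dark ears stand on its sides (y 38 to 46 and -46 to -38, x 51 to 81, top z 86), each with a round eye of 14 diameter at x 66, z 68, axis y; a strap below each goes down the side.
- cover (a joint): Sliding yellow cover (160 x 72 x 5 mm, its top at height 53). 0 = fully shut against its stop, grows (m) to at most 0.095 as the cover moves along the box's -x. It stays where it is left (friction about 1.5 N).
- cover_pull (a point): Middle of the top of the black pull bar that stands across the cover: 12 thick (box x), 50 long (box y), 30 high; its top is 83 above the bench. Moves with the cover.
- cover_eye (a point): Centre of the round eye (14 diameter, axis along box y, height 68) in the bright steel lug on the cover, 10 thick (y), 28 wide, top at height 86. It lines up with the ears' eyes when the cover is shut.
- hasp (a point): Fixed point midway between the two ears on the line of their eyes: box x 66, y 0, z 68; axes as the box. The ears' outer faces lie 46 to either side along box y. The pin may come from either side.
- holster: Grey sheet-metal pocket fixed to the bench, 92 long (x) x 38 wide x 37 high, screw flanges 66 wide overall at its foot, closed on top, sides and back, open at its +x end (the mouth, at x 46). Inside it is 28 wide and 32 high, its floor is the bench. Origin: centre of its underside; x points out of the mouth.
- lockpin: Loose locking pin, 70 g, lying flat. Red handle block with black bands, 52 long (x) x 18 wide (y) x 24 high; origin: centre of its underside. From its front face (x 26) a steel shaft of 10 diameter runs along +x at z 12 to the tip at x 136, the last 14 tapering to 4. At the start the handle is inside the holster, 75 to 90 of shaft stick out.
- pin_mid (a point): Point on the pin's shaft axis 46 in front of the handle's front face (pin x 72, z 12): it coincides with the hasp point when the pin is fully home.
- pin_tip (a point): The pin's tip, on the shaft axis (pin x 136, z 12).
- cone: Bystander: orange thread cone, 68 diameter at the foot, 135 tall, standing. Origin: centre of its underside.
- gluecan: Bystander: steel can with paper label, 72 diameter, 100 tall, standing. Origin: centre of its underside.
- footbed: Bystander: cork sandal footbed lying flat, 242 long (x), 84 wide, 23 thick. Origin: near the middle of its underside.

How it is judged:
By the outcome, as a careful person would: the job done as asked, in the order asked, and still so for the second after the job is handed in, with the robot touching nothing.
It also fails if it takes over 66 s, if anything falls off the work surface, if the arm or the gripper's body presses on something with over 40 N, if the wrist force passes 120 N, or if a joint passes its speed limit or range.

## Working session

There is one attempt and no reset: what is moved stays moved. The work goes in short steps, Python scripts to look and compute and a tool call to move; the robot and the scene stay as the last step left them, time stands still between calls to the robot, and variables do not carry over. Pictures are saved under pics/ and viewed, and the job is handed in when it is done.

Besides the shell and the picture viewer there is one more tool, called as a command line: name --argument value ..., lists and objects as JSON in quotes. send_rows: Moves the arm, as the interface text tells. Its arguments: {"type":"object","properties":{"deltas":{"type":"array","items":{"type":"array"}}},"required":["deltas"]}

```bash
ls; mkdir -p pics; python3 - <<'E'
from rig import readout, read_camera, get_calibration, manip
import cv2, numpy as np
np.set_printoptions(precision=4,suppress=True)
for n in ["scene","top","wrist"]:
    c=get_calibration(n); print(n,{k:v for k,v in c.items()})
    cv2.imwrite(f"pics/{n}0.png",read_camera(n))
s=readout.sense(); print(s)
E
```

```text
pics
scene {'intrinsics': array([[459.267 ,   0.    , 278.5087],
       [  0.    , 459.267 , 207.1968],
       [  0.    ,   0.    ,   1.    ]]), 'extrinsics': array([[-0.3555, -0.6228,  0.697 ,  1.3433],
       [ 0.9347, -0.2371,  0.2649,  0.305 ],
       [ 0.0003,  0.7456,  0.6664,  0.7705],
       [ 0.    ,  0.    ,  0.    ,  1.    ]])}
top {'intrinsics': array([[392.9236,   0.    , 281.9217],
       [  0.    , 392.9236, 209.3756],
       [  0.    ,   0.    ,   1.    ]]), 'extrinsics': array([[-0.0406,  0.9747, -0.2198,  0.4188],
       [-0.9992, -0.0404,  0.0054,  0.0417],
       [-0.0037,  0.2198,  0.9755,  0.9201],
       [ 0.    ,  0.    ,  0.    ,  1.    ]])}
wrist {'intrinsics': array([[374.9538,   0.    , 280.8689],
       [  0.    , 374.9538, 206.6314],
       [  0.    ,   0.    ,   1.    ]]), 'extrinsics': array([[ 0.4404,  0.8582,  0.2637,  0.3529],
       [-0.8978,  0.4212,  0.1288, -0.5507],
       [-0.0006, -0.2935,  0.956 ,  0.3736],
       [ 0.    ,  0.    ,  0.    ,  1.    ]])}
{'t': 0.15, 'joint_positions': array([-66.5556,  27.539 ,  91.4839,  -0.0002,  61.025 ,  -2.6694]), 'joint_velocities': array([ 0.0169, -0.0863, -0.0404,  0.0311,  0.0311,  0.0609]), 'joint_torque': array([  0.0005, -95.1152, -43.0458,  -0.    ,   0.0083,   0.0001]), 'ee_pos': array([ 0.286 , -0.5834,  0.2309]), 'orientation': array([[-0.0003,  0.4402, -0.8979],
       [ 0.0008, -0.8979, -0.4402],
       [-1.    , -0.0008, -0.    ]]), 'contact_force': array([0.0723, 0.5572, 0.4858]), 'moment': array([ 0.015 , -0.0054, -0.03  ]), 'grip_width': 0.9994073551176867}
```

View pics/top0.png

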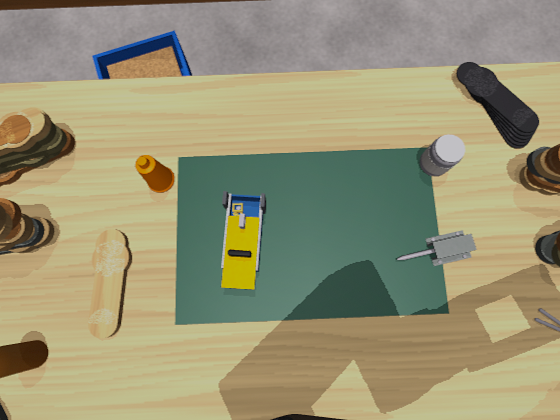

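View pics/scene0.png

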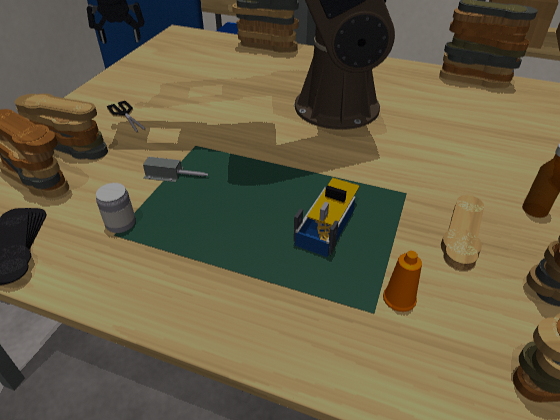

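View pics/wrist0.png

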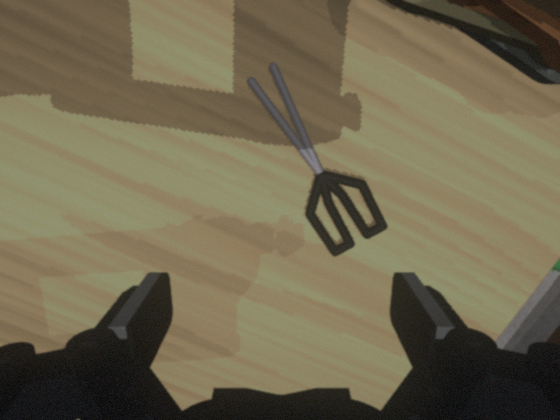

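Top view: box with hasp end up around (245,205), pull bar (240,253), holster at (452,248), pin tip at about (398,259). I'll enlarge to measure.

```bash
python3 - <<'E'
import cv2
t=cv2.imread("pics/top0.png"); s=cv2.imread("pics/scene0.png")
f=lambda im,x,y,w,h,k:cv2.resize(im[y:y+h,x:x+w],None,fx=k,fy=k,interpolation=cv2.INTER_CUBIC)
cv2.imwrite("pics/a.png",f(t,200,180,90,120,5))
cv2.imwrite("pics/b.png",f(t,385,220,100,60,8))
cv2.imwrite("pics/c.png",f(s,280,165,90,100,6))
cv2.imwrite("pics/d.png",f(s,130,145,90,50,8))
E
```

```text
(no output)
```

View pics/a.png

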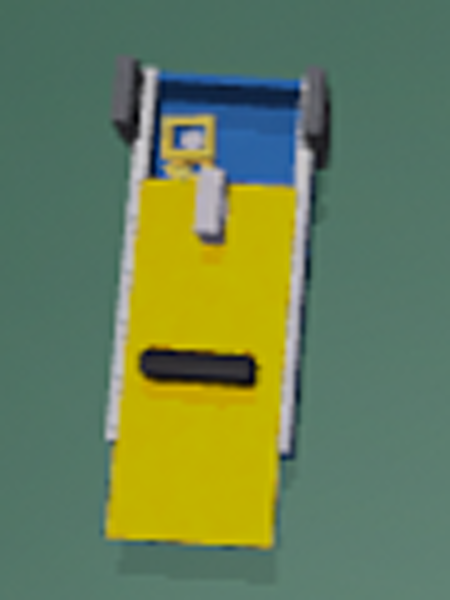

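View pics/b.png

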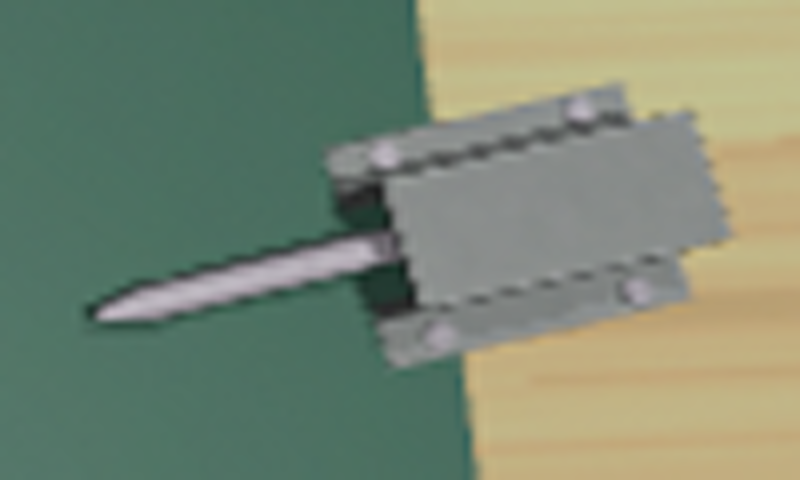

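View pics/c.png

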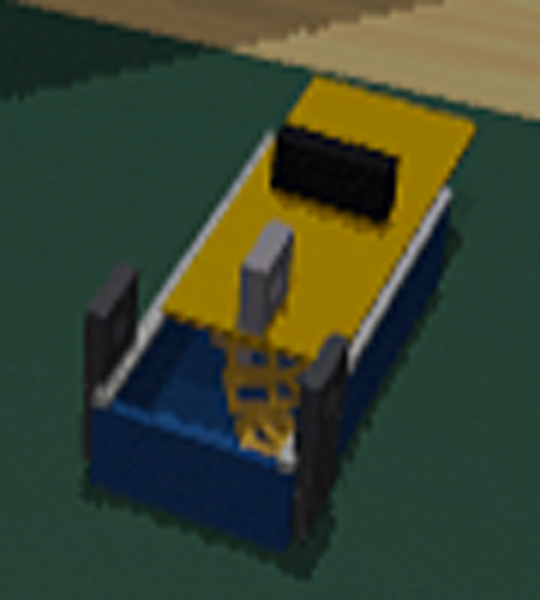

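View pics/d.png

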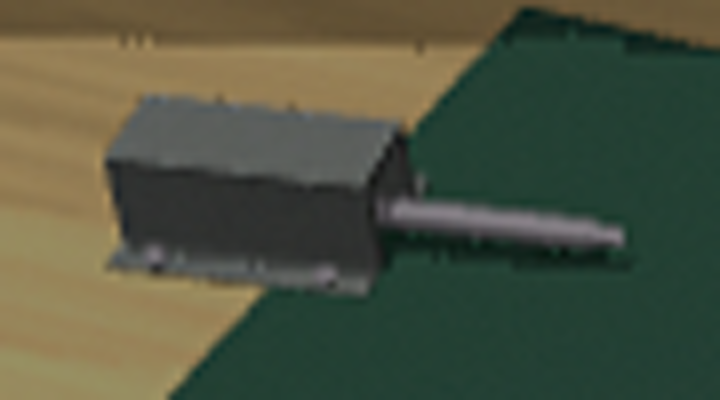

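```bash
cat > h.py <<'E'
import numpy as np, cv2
from scipy.optimize import least_squares
from rig import readout, read_camera, get_calibration, manip
np.set_printoptions(precision=4,suppress=True)
def proj(cal,P):
    E=np.array(cal["extrinsics"]);K=np.array(cal["intrinsics"])
    c=(np.atleast_2d(P)-E[:3,3])@E[:3,:3]
    c=c*[1,-1,-1]; u=c@K.T; return u[:,:2]/u[:,2:]
def back(cal,px,z):
    E=np.array(cal["extrinsics"]);K=np.array(cal["intrinsics"])
    d=np.linalg.inv(K)@np.array([px[0],px[1],1.]); d=E[:3,:3]@(d*[1,-1,-1])
    return E[:3,3]+d*(z-E[2,3])/d[2]
def un(c,off,k): return [(c[0]+.5)/k-.5+off[0],(c[1]+.5)/k-.5+off[1]]
def W(x,y,a,P):
    P=np.atleast_2d(np.array(P,float)); c,s=np.cos(a),np.sin(a)
    return np.c_[x+c*P[:,0]-s*P[:,1],y+s*P[:,0]+c*P[:,1],P[:,2]]
E
cat > fit1.py <<'E'
from h import *
T=get_calibration("top");S=get_calibration("scene")
A=lambda *c:un(c,(200,180),5);B=lambda *c:un(c,(385,220),8);C=lambda *c:un(c,(280,165),6);D=lambda *c:un(c,(130,145),8)
# (cal,pix,(x,y,z),kind) kind 0 box,1 cover(x in shut frame),2 pull(x rel pull)
box=[(T,A(107,440),(-85,40,50),0),(T,A(291,455),(-85,-40,50),0),
(T,A(107,538),(-85-0,36,53),3),(T,A(272,546),(-85,-36,53),3),(T,A(140,180),(75,36,53),3),(T,A(297,186),(75,-36,53),3),
(T,A(140,363),(0,25,83),2),(T,A(257,371),(0,-25,83),2),
(C and S,C(92,488),(85,-40,0),0),(S,C(283,550),(85,40,0),0),(S,C(108,308),(81,-38,86),0),(S,C(137,265),(51,-38,86),0),(S,C(322,387),(81,46,86),0),(S,C(350,340),(51,46,86),0),
(S,C(243,272),(80,-5,86),1),(S,C(266,276),(80,5,86),1),(S,C(293,228),(52,5,86),1),(T,A(197,168),(80,5,86),1),(T,A(222,170),(80,-5,86),1),
(S,C(283,127),(-6,-25,83),2),(S,C(398,157),(-6,25,83),2)]
def res(p):
    r=[]
    for cal,px,P,k in box:
        P=np.array(P,float)
        if k==1:P[0]-=p[3]
        if k==2:P[0]+=p[4]
        if k==3:P[0]+=p[5]
        r.append((proj(cal,W(p[0],p[1],p[2],P/1000))[0]-px))
    return np.array(r)
f=least_squares(lambda p:res(p).ravel(),[.4,.1,0,50,0,-50],loss="soft_l1",x_scale=[.1,.1,.1,10,10,10])
print("box x y yaw q pull cov",f.x[:2],np.degrees(f.x[2]),f.x[3:]); print(np.c_[res(f.x),[b[3] for b in box]])
hol=[(T,B(390,178),(46,-19,37)),(T,B(417,312),(46,19,37)),(T,B(690,112),(-46,-19,37)),(T,B(732,236),(-46,19,37)),
(S,D(370,188),(46,19,37)),(S,D(400,130),(46,-19,37)),(S,D(105,160),(-46,19,37)),(S,D(145,98),(-46,-19,37)),
(T,B(328,152),(46,-33,1)),(T,B(398,366),(46,33,1)),(T,B(622,85),(-46,-33,1)),(T,B(692,298),(-46,33,1))]
def resh(p): return np.array([proj(c,W(*p,np.array(P)/1000))[0]-px for c,px,P in hol])
g=least_squares(lambda p:resh(p).ravel(),[.4,-.4,1.5],loss="soft_l1")
print("hol",g.x[:2],np.degrees(g.x[2]));print(resh(g.x))
tip=back(T,B(93,312),.012);tip2=back(S,D(622,236),.012);print("tip",tip,tip2, W(0,0,-g.x[2],[tip-np.r_[g.x[:2],0],tip2-np.r_[g.x[:2],0]]))
m=back(T,B(385,245),.012);print("mouth pt",m,np.degrees(np.arctan2(*(tip-m)[1::-1])))
E
python3 fit1.py
```

```text
box x y yaw q pull cov [0.5674 0.1283] -5.3688137454559515 [ 46.0009 -51.0889 -39.6326]
[[-0.0036  1.2873  0.    ]
 [-0.4629  0.2306  0.    ]
 [ 0.0284  0.1155  3.    ]
 [ 0.1797  0.312   3.    ]
 [-0.3971 -0.4708  3.    ]
 [ 0.0479 -0.0349  3.    ]
 [-0.6092 -0.0722  2.    ]
 [-0.6254 -0.4373  2.    ]
 [-0.3335 -0.2951  0.    ]
 [ 0.2191  0.8405  0.    ]
 [-0.47    1.6099  0.    ]
 [ 0.281   0.5151  0.    ]
 [-0.0843  0.3884  0.    ]
 [ 0.2607 -0.5103  0.    ]
 [-0.7301 -0.8552  1.    ]
 [-0.3889 -0.1898  1.    ]
 [-0.2338  0.3469  1.    ]
 [ 0.2535  0.1532  1.    ]
 [-0.1554 -0.0114  1.    ]
 [-0.6375 -1.2405  2.    ]
 [ 0.078  -0.3047  2.    ]]
hol [ 0.5179 -0.3483] 100.71344620044903
[[-0.9019  0.2704]
 [ 0.9534 -0.0373]
 [ 0.3832 -0.5923]
 [ 0.697   0.1869]
 [ 3.5302 -8.469 ]
 [-5.0093  7.0954]
 [ 4.5151 -8.4526]
 [-5.9569  7.4514]
 [-0.6376 -0.116 ]
 [-0.74    0.6288]
 [-0.159  -0.4633]
 [ 0.2753  0.144 ]]
tip [ 0.4965 -0.2213  0.012 ] [ 0.4929 -0.2235  0.012 ] [[ 0.1288 -0.0026  0.012 ]
 [ 0.1273  0.0014  0.012 ]]
mouth pt [ 0.5123 -0.3075  0.012 ] 100.37186732266218
```

```bash
sed -i 's/(S,D(370,188),(46,19,37)),(S,D(400,130),(46,-19,37)),(S,D(105,160),(-46,19,37)),(S,D(145,98),(-46,-19,37))/(S,D(370,188),(46,-19,37)),(S,D(400,130),(46,19,37)),(S,D(105,160),(-46,-19,37)),(S,D(145,98),(-46,19,37))/' fit1.py; python3 fit1.py | grep -A20 hol
cat >> h.py <<'E'
def head(R): return np.degrees(np.arctan2(R[1,1],R[0,1]))
def plan(target,heading,n,R0=None,p0=None,dec=0,grip=100,prt=True):
    """rows from current measured pose to target TCP with tool down, jaw heading"""
    s=readout.sense(); p=np.array(s["ee_pos"]) if p0 is None else np.array(p0); R=np.array(s["orientation"]) if R0 is None else R0
    from scipy.spatial.transform import Rotation as Ro
    a=np.radians(heading); y=np.array([np.cos(a),np.sin(a),0]); x=np.array([0,0,-1.]); Rt=np.c_[x,y,np.cross(x,y)]
    rows=[];st=p.copy();T=np.array(target)
    for i in range(n):
        goal=st+(T-st)*(i+1)/n
        d=np.round(R.T@(goal-p)*1000,dec)
        rv=Ro.from_matrix(R.T@Rt).as_rotvec(degrees=True)/(n-i); rv=np.round(rv,1)
        p=p+R@d/1000; R=R@Ro.from_rotvec(rv,degrees=True).as_matrix()
        rows.append([grip,[float(v)+0 for v in d],[float(v)+0 for v in rv]])
    if prt:
        for r in rows: print(str(r).replace(".0,",",").replace(".0]","]")+",")
    print("end",p,"head",head(R)); return p,R
E
python3 -c "
from h import *
b=W(.5674,.1283,np.radians(-5.37),[[-.0511,0,.20],[.066,0,.068]]);print(b)
plan(b[0],-5.4,20)"
```

```text
hol [ 0.5179 -0.3476] 100.38810586296867
[[-1.1827  0.159 ]
 [ 0.5774 -0.1291]
 [ 0.1764 -0.4806]
 [ 0.3972  0.322 ]
 [-1.1147 -0.0469]
 [-0.0009 -1.1077]
 [-0.7457 -0.3076]
 [-0.2039 -0.703 ]
 [-0.874  -0.23  ]
 [-1.1354  0.5475]
 [-0.3259 -0.3638]
 [-0.0469  0.2825]]
tip [ 0.4965 -0.2213  0.012 ] [ 0.4929 -0.2235  0.012 ] [[ 0.1281 -0.0018  0.012 ]
 [ 0.1266  0.0022  0.012 ]]
mouth pt [ 0.5123 -0.3075  0.012 ] 100.37186732266218
[[0.5165 0.1331 0.2   ]
 [0.6331 0.1221 0.068 ]]
[100, [2, -27, -26], [-2.9, 0, 0]],
[100, [1, -26, -28], [-2.9, 0, 0]],
[100, [2, -24, -28], [-2.9, 0, 0]],
[100, [1, -23, -30], [-2.9, 0, 0]],
[100, [2, -21, -31], [-2.9, 0, 0]],
[100, [1, -20, -32], [-2.9, 0, 0]],
[100, [2, -18, -33], [-2.9, 0, 0]],
[100, [2, -16, -34], [-2.9, 0, 0]],
[100, [1, -15, -35], [-2.9, 0, 0]],
[100, [2, -13, -35], [-2.9, 0, 0]],
[100, [1, -11, -36], [-2.9, 0, 0]],
[100, [2, -9, -37], [-3, 0, 0]],
[100, [1, -7, -37], [-2.9, 0, 0]],
[100, [2, -6, -37], [-3, 0, 0]],
[100, [1, -3, -37], [-2.9, 0, 0]],
[100, [2, -2, -38], [-3, 0, 0]],
[100, [2, 1, -38], [-2.9, 0, 0]],
[100, [1, 2, -37], [-3, 0, 0]],
[100, [2, 4, -38], [-2.9, 0, 0]],
[100, [1, 7, -37], [-3, 0, 0]],
end [0.517  0.1334 0.2003] head -5.386154865036864
```

send_rows --deltas '[[100,[2,-27,-26],[-2.9,0,0]],[100,[1,-26,-28],[-2.9,0,0]],[100,[2,-24,-28],[-2.9,0,0]],[100,[1,-23,-30],[-2.9,0,0]],[100,[2,-21,-31],[-2.9,0,0]],[100,[1,-20,-32],[-2.9,0,0]],[100,[2,-18,-33],[-2.9,0,0]],[100,[2,-16,-34],[-2.9,0,0]],[100,[1,-15,-35],[-2.9,0,0]],[100,[2,-13,-35],[-2.9,0,0]]]'

```text
t: 1.15
ee_pos: [0.4012, -0.224, 0.2153]
orientation: [[0.0, 0.821, -0.57], [-0.0, -0.57, -0.821], [-1.0, 0.0, -0.0]]
contact_force: [0.4, -0.3, -0.2]
grip_width: 1.004
```

```bash
python3 - <<'E'
from h import *
import pickle
c=get_calibration("wrist"); im=read_camera("wrist"); cv2.imwrite("pics/w1.png",im); pickle.dump(c,open("w1.pkl","wb"))
s=readout.sense();print(s["t"],s["ee_pos"],head(s["orientation"]),s["contact_force"])
E
```

```text
1.2 [ 0.4015 -0.2198  0.2149] -34.55777843170476 [-1.5927  3.1826 -1.3652]
```

View pics/w1.png

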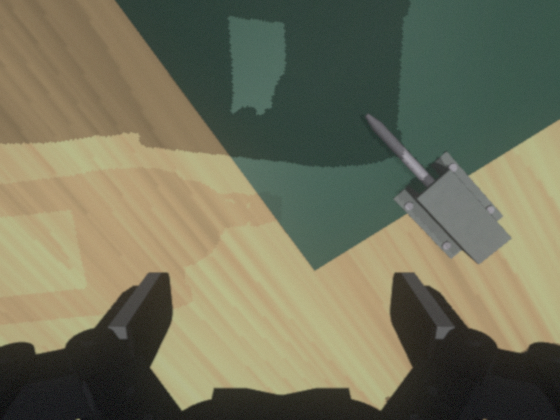

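Wrist picture shows the pin (tip at 368,117) in the holster; continuing to the cover.

send_rows --deltas '[[60,[1,-11,-36],[-2.9,0,0]],[60,[2,-9,-37],[-3,0,0]],[60,[1,-7,-37],[-2.9,0,0]],[60,[2,-6,-37],[-3,0,0]],[60,[1,-3,-37],[-2.9,0,0]],[60,[2,-2,-38],[-3,0,0]],[60,[2,1,-38],[-2.9,0,0]],[60,[1,2,-37],[-3,0,0]],[60,[2,4,-38],[-2.9,0,0]],[60,[1,7,-37],[-3,0,0]]]'

```text
t: 2.2
ee_pos: [0.5172, 0.1348, 0.2001]
orientation: [[-0.0, 0.996, -0.092], [-0.0, -0.092, -0.996], [-1.0, -0.0, 0.0]]
contact_force: [0.2, -0.4, 1.6]
grip_width: 0.598
```

```bash
cat > wl.py <<'E'
from h import *
import pickle,sys
read_camera("scene");read_camera("scene")
n=sys.argv[1]
c=get_calibration("wrist"); im=read_camera("wrist"); cv2.imwrite(f"pics/{n}.png",im); pickle.dump(c,open(n+".pkl","wb"))
s=readout.sense();print(s["t"],s["ee_pos"],head(s["orientation"]),s["contact_force"],s["grip_width"])
E
python3 wl.py w2
```

```text
2.35 [0.5174 0.1349 0.1999] -5.2136147464801175 [-0.4305 -0.2791 -0.4372] 0.6015547040623181
```

View pics/w2.png

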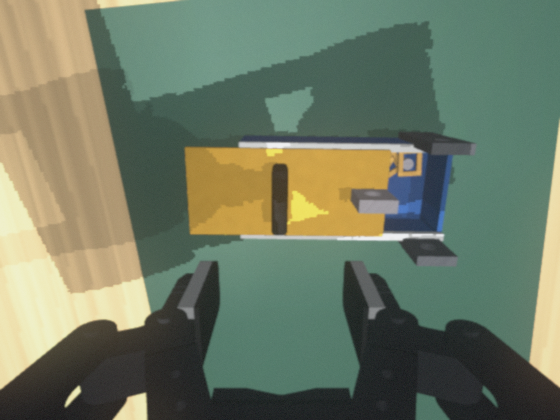

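Wrist view: the bar (280,200) is centred between the fingers; hasp ears at (440,145) and (430,250). Enlarge for a refined fit.

```bash
python3 - <<'E'
import cv2
t=cv2.imread("pics/w2.png")
f=lambda im,x,y,w,h,k:cv2.resize(im[y:y+h,x:x+w],None,fx=k,fy=k,interpolation=cv2.INTER_CUBIC)
cv2.imwrite("pics/e.png",f(t,340,120,150,150,5)[:, :750]); cv2.imwrite("pics/f.png",f(t,175,125,130,130,5))
E
```

```text
(no output)
```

View pics/e.png

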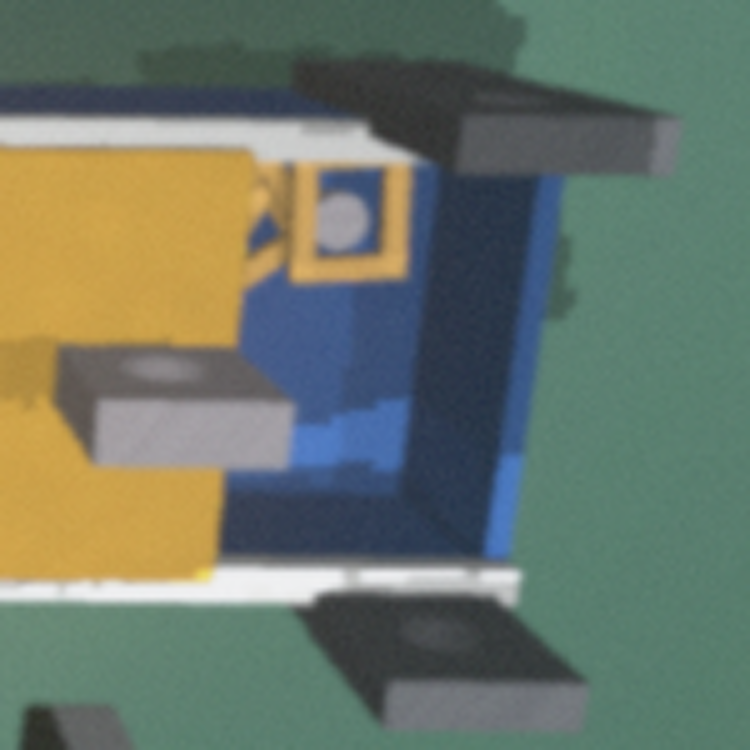

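View pics/f.png

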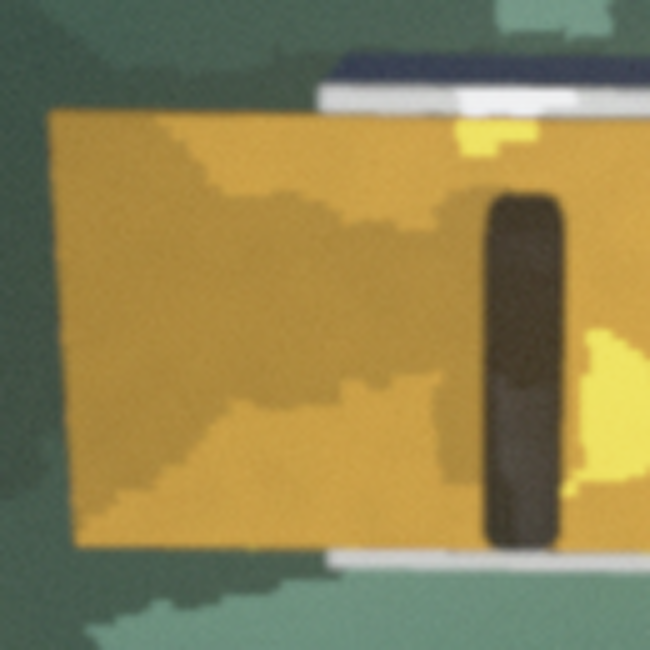

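```bash
cat > fit2.py <<'E'
import pickle
exec(open("fit1.py").read().split("def res(")[0])
Wc=pickle.load(open("w2.pkl","rb"))
E_=lambda *c:un(c,(340,120),5);F=lambda *c:un(c,(175,125),5)
wb=[(E_(458,115),(51,46,86),0),(E_(682,118),(81,46,86),0),(E_(455,173),(51,38,86),0),(E_(678,175),(81,38,86),0),
(E_(385,683),(51,-38,86),0),(E_(588,683),(81,-38,86),0),(E_(383,728),(51,-46,86),0),(E_(584,730),(81,-46,86),0),
(E_(95,400),(52,5,86),1),(E_(295,402),(80,5,86),1),(E_(97,466),(52,-5,86),1),(E_(293,468),(80,-5,86),1),
(E_(218,578),(75,-36,53),3),(E_(255,150),(75,36,53),3),(F(50,110),(-85,36,53),3),(F(75,548),(-85,-36,53),3),
(F(524,194),(0,25,83),2),(F(522,548),(0,-25,83),2),(F(318,85),(-85,40,50),0),(F(328,570),(-85,-40,50),0),(E_(521,602),(85,-40,50),0)]
wb=[(Wc,)+b for b in wb]
def res(p,box):
    r=[]
    for cal,px,P,k in box:
        P=np.array(P,float)
        if k==1:P[0]-=p[3]
        if k==2:P[0]+=p[4]
        if k==3:P[0]+=p[5]
        r.append((proj(cal,W(p[0],p[1],p[2],P/1000))[0]-px))
    return np.array(r)
for bx in (wb,box,wb+box):
    f=least_squares(lambda p:res(p,bx).ravel(),[.55,.1,0,50,-50,-40],loss="soft_l1",x_scale=[.1,.1,.1,10,10,10])
    print("x y yaw q pull cov",f.x[:2],np.degrees(f.x[2]),f.x[3:], "hasp",W(*f.x[:3],[[.066,0,.068]])); 
    if bx is wb:print(np.c_[res(f.x,bx),[b[3] for b in bx]])
E
python3 fit2.py
```

```text
x y yaw q pull cov [0.5692 0.1284] -5.8895680365197824 [ 47.4118 -52.7238 -41.4471] hasp [[0.6349 0.1216 0.068 ]]
[[ 1.0295 -0.2936  0.    ]
 [ 0.1447 -0.2885  0.    ]
 [ 0.0933 -0.1847  0.    ]
 [-0.9895  0.008   0.    ]
 [ 0.7819 -0.7224  0.    ]
 [ 0.2492 -0.2309  0.    ]
 [-0.0973  0.0274  0.    ]
 [-0.5615  0.1097  0.    ]
 [ 1.0512 -0.2994  1.    ]
 [ 0.2728 -0.1893  1.    ]
 [-0.3943 -0.151   1.    ]
 [-0.7971 -0.0533  1.    ]
 [-0.4189  1.1927  3.    ]
 [ 0.88   -0.089   3.    ]
 [-0.3457  0.0773  3.    ]
 [ 0.0234 -0.2248  3.    ]
 [ 0.2112  6.3499  2.    ]
 [-0.2506  1.8234  2.    ]
 [ 0.1617  0.0974  0.    ]
 [ 0.0141 -0.844   0.    ]
 [-1.2892  0.2794  0.    ]]
x y yaw q pull cov [0.5674 0.1283] -5.368814120229002 [ 46.0009 -51.0889 -39.6326] hasp [[0.6331 0.1221 0.068 ]]
x y yaw q pull cov [0.5691 0.1284] -5.821667901803502 [ 47.3606 -52.637  -41.3568] hasp [[0.6348 0.1217 0.068 ]]
```

send_rows --deltas '[[60,[20,0,0],[0.5,0,0]],[60,[25,0,0],[0,0,0]],[60,[25,0,0],[0,0,0]],[60,[25,0,0],[0,0,0]],[60,[25,0,0],[0,0,0]],[60,[15,0,0],[0,0,0]],[60,[7,0,0],[0,0,0]],[0,[0,0,0],[0,0,0]],[0,[0,0,0],[0,0,0]],[0,[0,0,0],[0,0,0]]]'

```text
t: 3.35
ee_pos: [0.5177, 0.1331, 0.0593]
orientation: [[0.001, 0.995, -0.103], [0.0, -0.103, -0.995], [-1.0, 0.001, -0.0]]
contact_force: [-1.7, -3.4, 7.6]
grip_width: 0.126
```

```bash
python3 wl.py w3
```

```text
3.5 [0.5177 0.1331 0.0593] -5.8813012703576675 [-0.8126 -4.8076  8.3149] 0.12573323947008602
```

View pics/w3.png

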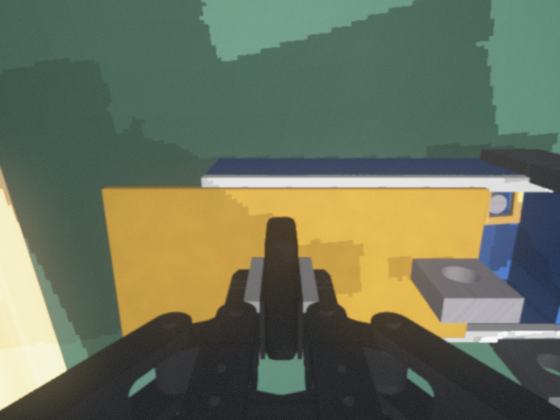

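send_rows --deltas '[[0,[0,3,0],[0,0,0]],[0,[0,6,0],[0,0,0]],[0,[0,6,0],[0,0,0]],[0,[0,6,0],[0,0,0]],[0,[0,6,0],[0,0,0]],[0,[0,6,0],[0,0,0]],[0,[0,6,0],[0,0,0]],[0,[0,4,0],[0,0,0]],[0,[0,2,0],[0,0,0]],[0,[0,1,0],[0,0,0]]]'

```text
t: 4.5
ee_pos: [0.5634, 0.1283, 0.0593]
orientation: [[0.001, 0.995, -0.103], [0.0, -0.103, -0.995], [-1.0, 0.001, -0.0]]
contact_force: [-0.9, -3.3, 7.6]
grip_width: 0.126
```

```bash
python3 wl.py w4
```

```text
4.65 [0.5636 0.1283 0.0593] -5.8805770265795125 [-0.2348 -3.9009  6.3158] 0.1278783108709612
```

No stop yet; continuing gently.

send_rows --deltas '[[0,[0,0.5,0],[0,0,0]],[0,[0,0.5,0],[0,0,0]],[0,[0,0.5,0],[0,0,0]],[0,[0,0.5,0],[0,0,0]],[0,[0,0.5,0],[0,0,0]],[0,[0,0.5,0],[0,0,0]],[0,[0,0,0],[0,0,0]],[0,[0,0,0],[0,0,0]],[0,[0,0,0],[0,0,0]],[0,[0,0,0],[0,0,0]]]'

```text
t: 5.65
ee_pos: [0.5644, 0.1282, 0.0592]
orientation: [[-0.002, 0.995, -0.102], [-0.0, -0.102, -0.995], [-1.0, -0.002, 0.0]]
contact_force: [-12.0, 0.5, 15.7]
grip_width: 0.127
```

```bash
python3 wl.py w5
```

```text
5.8 [0.5645 0.1282 0.0593] -5.878656219881665 [-10.305    0.0433  16.2648] 0.1289382374448691
```

View pics/w5.png

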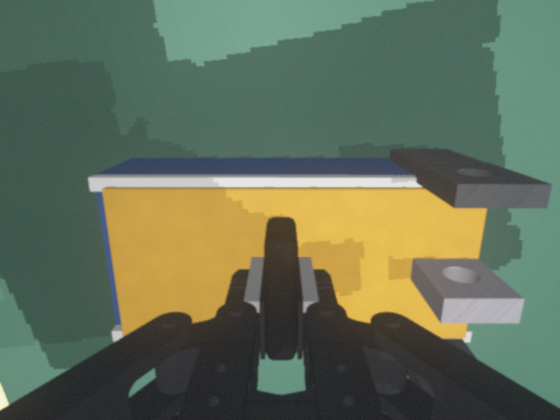

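```bash
python3 - <<'E'
from h import *
t=W(.5179,-.3476,np.radians(100.4),[[.085,0,.16]])[0];print(t)
s=readout.sense();p=s["ee_pos"]+[0,0,.1]
plan(t,10.4,14,p0=p)
E
```

```text
[ 0.5026 -0.264   0.16  ]
[100, [0, -2, 28], [-1.2, 0, 0]],
[100, [0, -2, 29], [-1.2, 0, 0]],
[100, [0, -2, 28], [-1.2, 0, 0]],
[100, [0, -4, 28], [-1.2, 0, 0]],
[100, [0, -4, 28], [-1.1, 0, 0]],
[100, [0, -4, 28], [-1.2, 0, 0]],
[100, [0, -5, 28], [-1.1, 0, 0]],
[100, [0, -6, 28], [-1.2, 0, 0]],
[100, [0, -6, 28], [-1.1, 0, 0]],
[100, [0, -6, 27], [-1.2, 0, 0]],
[100, [0, -8, 28], [-1.1, 0, 0]],
[100, [0, -7, 27], [-1.2, 0, 0]],
[100, [-1, -9, 27], [-1.1, 0, 0.1]],
[100, [0, -9, 27], [-1.2, 0, 0]],
end [ 0.5021 -0.2642  0.1604] head 10.421350198517853
```

send_rows --deltas '[[50,[0,0,0],[0,0,0]],[50,[0,0,0],[0,0,0]],[50,[0,0,0],[0,0,0]],[50,[-20,0,0],[0,0,0]],[50,[-40,0,0],[0,0,0]],[50,[-40,0,0],[0,0,0]],[50,[0,-2,28],[-1.2,0,0]],[50,[0,-2,29],[-1.2,0,0]],[50,[0,-2,28],[-1.2,0,0]],[50,[0,-4,28],[-1.2,0,0]]]'

```text
t: 6.8
ee_pos: [0.5479, 0.0151, 0.1586]
orientation: [[0.001, 1.0, -0.018], [-0.0, -0.018, -1.0], [-1.0, 0.001, 0.0]]
contact_force: [0.8, 0.2, 0.5]
grip_width: 0.502
```

send_rows --deltas '[[50,[0,-4,28],[-1.1,0,0]],[50,[0,-4,28],[-1.2,0,0]],[50,[0,-5,28],[-1.1,0,0]],[50,[0,-6,28],[-1.2,0,0]],[50,[0,-6,28],[-1.1,0,0]],[50,[0,-6,27],[-1.2,0,0]],[50,[0,-8,28],[-1.1,0,0]],[50,[0,-7,27],[-1.2,0,0]],[50,[0,-9,27],[-1.1,0,0]],[50,[0,-9,27],[-1.2,0,0]]]'

```text
t: 7.8
ee_pos: [0.5033, -0.2655, 0.1584]
orientation: [[0.0, 0.983, 0.181], [-0.0, 0.181, -0.983], [-1.0, 0.0, 0.0]]
contact_force: [0.6, 0.0, -0.1]
grip_width: 0.504
```

```bash
python3 wl.py w6
```

```text
7.95 [ 0.5033 -0.2657  0.1583] 10.285848038480326 [-0.6965  1.199  -0.4926] 0.5011133111858126
```

View pics/w6.png

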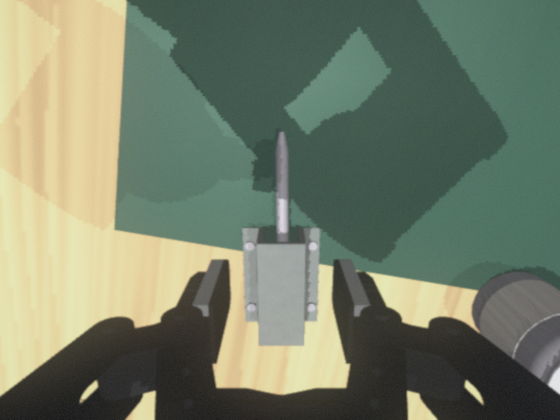

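Pin tip at (282,132), mouth end at (283,235): well aligned with finger centre 281. Can at right (530,330) — check clearance.

```bash
python3 - <<'E'
from h import *
import pickle
c=pickle.load(open("w6.pkl","rb"));T=get_calibration("top")
a=back(c,(281.7,131.5),.012);b=back(c,(282.8,230),.012);print(a,b,np.degrees(np.arctan2(*(a-b)[1::-1])))
for z in (.0,):print("can foot", back(T,(435,172),0), back(T,(447,150),.1), back(c,(513,273),0))
t=np.array([.5033,-.2657,0]);h=np.radians(10.29);print("axis offset of pin in jaw dir mm",[(q-t)@[np.cos(h),np.sin(h),0]*1000 for q in (a,b)], "along",[(q-t)@[-np.sin(h),np.cos(h),0]*1000 for q in (a,b)])
E
```

```text
[ 0.4956 -0.2226  0.012 ] [ 0.5109 -0.3011  0.012 ] 101.02476782305521
can foot [ 0.7043 -0.3417  0.    ] [ 0.7229 -0.3329  0.1   ] [ 0.7206 -0.309   0.    ]
axis offset of pin in jaw dir mm [np.float64(0.08881873868623304), np.float64(1.113431735497569)] along [np.float64(43.75233754354249), np.float64(-36.140630344519735)]
```

send_rows --deltas '[[50,[25,0,0],[-0.5,0,0]],[50,[25,0.5,0],[0,0,0]],[50,[25,0,0],[0,0,0]],[50,[25,0,0],[0,0,0]],[50,[25,0,0],[0,0,0]],[50,[20,0,0],[0,0,0]],[50,[9,0,0],[0,0,0]],[0,[0,0,0],[0,0,0]],[0,[0,0,0],[0,0,0]],[0,[0,0,0],[0,0,0]]]'

```text
t: 8.95
ee_pos: [0.5046, -0.2643, 0.0054]
orientation: [[0.001, 0.982, 0.189], [-0.001, 0.189, -0.982], [-1.0, 0.001, 0.001]]
contact_force: [-0.2, -0.9, -0.4]
grip_width: 0.086
```

```bash
python3 wl.py w7
```

```text
9.1 [ 0.5045 -0.2644  0.0051] 10.91280894003936 [-0.0944  0.9626  0.1775] 0.0853987221258252
```

View pics/w7.png

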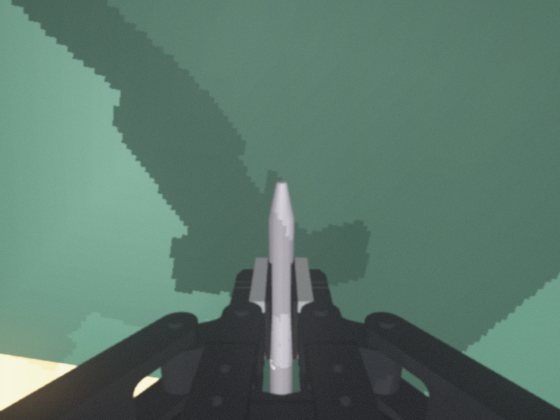

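send_rows --deltas '[[0,[0,0,-6],[0,0,0]],[0,[0,0,-12],[0,0,0]],[0,[0,0,-15],[0,0,0]],[0,[0,0,-17],[0,0,0]],[0,[0,0,-17],[0,0,0]],[0,[0,0,-17],[0,0,0]],[0,[0,0,-17],[0,0,0]],[0,[0,0,-15],[0,0,0]],[0,[0,0,-10],[0,0,0]],[0,[0,0,-4],[0,0,0]]]'

```text
t: 10.1
ee_pos: [0.4791, -0.1353, 0.0043]
orientation: [[-0.0, 0.982, 0.19], [0.0, 0.19, -0.982], [-1.0, -0.0, -0.0]]
contact_force: [-0.3, -1.9, 1.8]
grip_width: 0.088
```

```bash
python3 wl.py w8; python3 -c "
from h import *
cv2.imwrite('pics/t8.png',cv2.resize(read_camera('top')[150:300,300:500],None,fx=4,fy=4))"
```

```text
10.25 [ 0.4792 -0.1363  0.0043] 10.930302782566198 [-0.3652  2.4886  3.5027] 0.08634588780447183
```

View pics/w8.png

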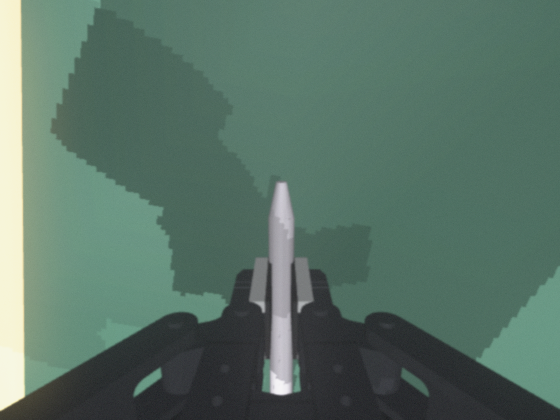

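View pics/t8.png

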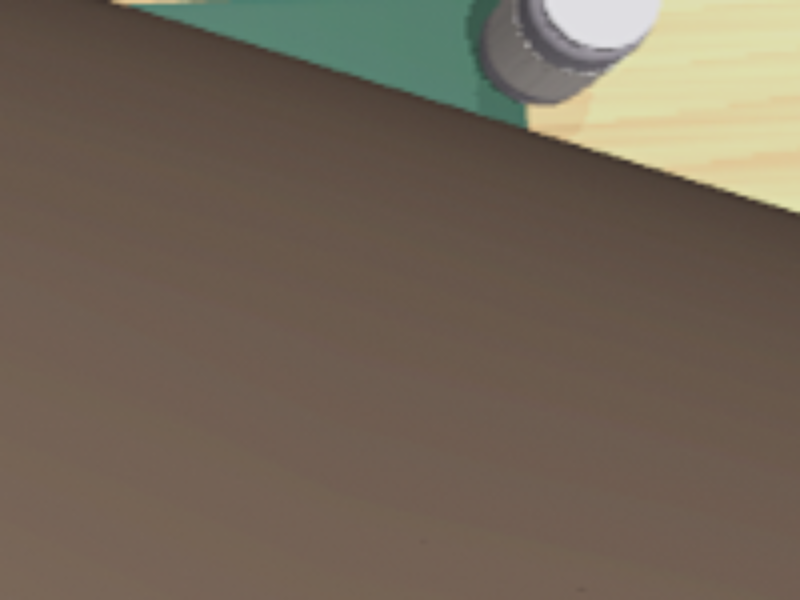

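Pin moved with the gripper (same picture, tip at 282,185). Release, rise, look.

send_rows --deltas '[[50,[0,0,0],[0,0,0]],[50,[0,0,0],[0,0,0]],[50,[0,0,0],[0,0,0]],[50,[-20,0,0],[0,0,0]],[50,[-30,0,10],[0,0,0]],[50,[-30,0,20],[0,0,0]],[50,[-30,0,25],[0,0,0]],[50,[-30,0,25],[0,0,0]],[50,[-10,0,12],[0,0,0]],[50,[0,0,0],[0,0,0]]]'

```text
t: 11.3
ee_pos: [0.4978, -0.2287, 0.1556]
orientation: [[0.003, 0.982, 0.188], [-0.002, 0.188, -0.982], [-1.0, 0.003, 0.002]]
contact_force: [1.0, 0.5, -0.3]
grip_width: 0.501
```

```bash
python3 wl.py w9
```

```text
11.45 [ 0.4957 -0.2259  0.153 ] 10.913944097311616 [ 0.7667 -0.5412 -0.4043] 0.49990213787411386
```

View pics/w9.png

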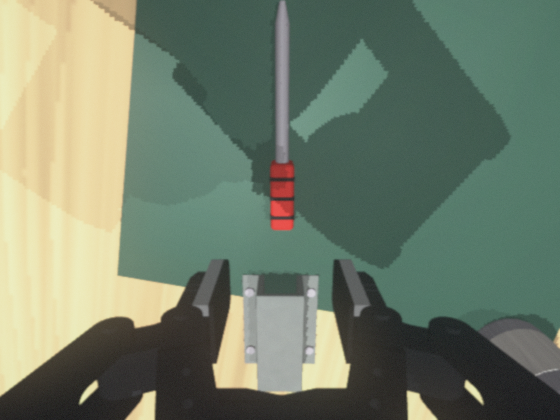

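```bash
python3 - <<'E'
from h import *
import pickle
c=pickle.load(open("w9.pkl","rb"));s=readout.sense();t=s["ee_pos"];R=s["orientation"]
for n,px,z in (("tip",(281.7,1),.012),("rear top",(283,229.5),.024),("front top",(282,162),.024),("base shaft",(282,162),.012)):
    q=back(c,px,z);print(n,q,(R.T@(q-t)*1000))
E
```

```text
tip [ 0.4708 -0.0953  0.012 ] [ 141.2172    0.564  -132.7281]
rear top [ 0.5023 -0.253   0.024 ] [128.9589   1.5784  28.1011]
front top [ 0.4915 -0.2014  0.024 ] [129.0444   0.7781 -24.6168]
base shaft [ 0.492  -0.2035  0.012 ] [141.0409   0.8227 -22.4288]
```

send_rows --deltas '[[50,[25,1,2],[-0.3,0,0]],[50,[25,0,0],[0,0,0]],[50,[25,0,0],[0,0,0]],[50,[25,0,0],[0,0,0]],[50,[25,0,0],[0,0,0]],[50,[17,0,0],[0,0,0]],[50,[8,0,0],[0,0,0]],[0,[0,0,0],[0,0,0]],[0,[0,0,0],[0,0,0]],[0,[0,0,0],[0,0,0]]]'

```text
t: 12.45
ee_pos: [0.4985, -0.2287, 0.005]
orientation: [[0.001, 0.981, 0.195], [-0.0, 0.195, -0.981], [-1.0, 0.001, 0.001]]
contact_force: [-0.4, 0.1, -1.5]
grip_width: 0.19
```

```bash
python3 wl.py w10; python3 - <<'E'
from h import *
# target: pin_mid axis at box y = -(150) ; pin origin = grasp approx; hasp (.6348,.1217), yaw -5.75
a=np.radians(-5.75)
P=W(.6348,.1217,a,[[0,-.072-.130,0.13]])[0];print(P)
s=readout.sense();plan(P,-5.75,12,grip=0)
E
```

```text
12.6 [ 0.4986 -0.2288  0.005 ] 11.21575995022233 [ 0.774  -0.5803 -0.742 ] 0.19387880517338815
[ 0.6146 -0.0793  0.13  ]
[0, [-10, 12, -10], [1.4, 0, 0]],
[0, [-11, 12, -11], [1.4, 0, 0]],
[0, [-10, 11, -11], [1.4, 0, 0]],
[0, [-11, 11, -11], [1.4, 0, 0]],
[0, [-10, 11, -11], [1.4, 0, 0]],
[0, [-10, 11, -12], [1.4, 0, 0]],
[0, [-11, 10, -12], [1.4, 0, 0]],
[0, [-10, 10, -12], [1.4, 0, 0]],
[0, [-11, 9, -13], [1.4, 0, 0]],
[0, [-10, 10, -13], [1.5, 0, 0]],
[0, [-11, 9, -12], [1.4, 0, 0]],
[0, [-10, 9, -14], [1.5, 0, -0.1]],
end [ 0.615  -0.0789  0.13  ] head -5.784293200750646
```

View pics/w10.png

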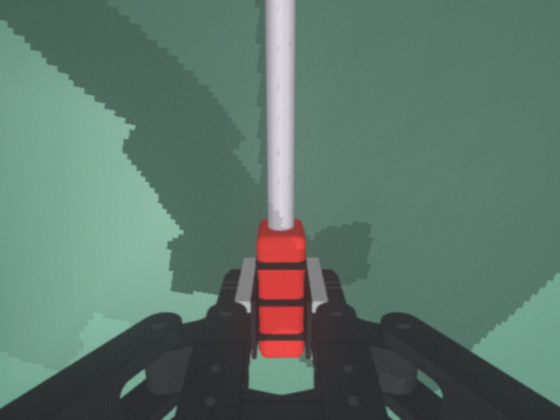

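```bash
python3 - <<'E'
from h import *
import pickle
c=pickle.load(open("w10.pkl","rb"));s=readout.sense();R=s["orientation"];t=s["ee_pos"]
for px,z in (((280.5,222),.024),((280.5,356),.0),((280.5,356),.024)): print(R.T@(back(c,px,z)-t)*1000)
a=np.radians(-5.75)
P=W(.6348,.1217,a,[[0,-.072-.140,0.061]])[0];print(P)
plan(P,-5.75,10,grip=0)
E
```

```text
[-19.0271  -0.4488 -31.0091]
[ 5.0306 -0.4688 44.2646]
[-18.9842  -0.4467  24.9482]
[ 0.6136 -0.0892  0.061 ]
[0, [-6, 14, -11], [1.7, 0, 0]],
[0, [-5, 14, -12], [1.7, 0, 0]],
[0, [-6, 13, -13], [1.7, 0, 0]],
[0, [-5, 13, -12], [1.7, 0, 0]],
[0, [-6, 12, -13], [1.7, 0, 0]],
[0, [-6, 13, -14], [1.7, 0, 0]],
[0, [-5, 11, -13], [1.7, 0, 0]],
[0, [-6, 12, -14], [1.7, 0, 0]],
[0, [-5, 11, -15], [1.7, 0, 0]],
[0, [-6, 10, -15], [1.7, 0, -0.1]],
end [ 0.6136 -0.0889  0.061 ] head -5.784293402255101
```

send_rows --deltas '[[0,[-10,0,0],[0,0,0]],[0,[-20,14,-12],[1.7,0,0]],[0,[-26,14,-12],[1.7,0,0]],[0,[0,14,-13],[1.7,0,0]],[0,[0,13,-13],[1.7,0,0]],[0,[0,13,-13],[1.7,0,0]],[0,[0,13,-14],[1.7,0,0]],[0,[0,12,-14],[1.7,0,0]],[0,[0,12,-14],[1.7,0,0]],[0,[0,11,-15],[1.7,0,0]]]'

```text
t: 13.6
ee_pos: [0.6055, -0.0992, 0.0613]
orientation: [[0.001, 0.997, -0.073], [-0.0, -0.073, -0.997], [-1.0, 0.001, 0.0]]
contact_force: [-0.2, -0.5, -1.7]
grip_width: 0.196
```

```bash
python3 wl.py w11; python3 - <<'E'
from h import *
a=np.radians(-5.75)
P=W(.6348,.1217,a,[[0,-.072-.140,0.061]])[0];print(P)
plan(P,-5.75,3,grip=0,dec=1)
s=read_camera("scene");cv2.imwrite("pics/s11.png",cv2.resize(s[130:280,170:370],None,fx=4,fy=4,interpolation=cv2.INTER_CUBIC))
E
```

```text
13.75 [ 0.6054 -0.0991  0.0611] -3.993446671453658 [-1.32    0.6304 -0.468 ] 0.19808205886883978
[ 0.6136 -0.0892  0.061 ]
[0, [0, 2.5, -3.5], [0.6, 0, 0]],
[0, [0.1, 2.4, -3.5], [0.6, 0, 0]],
[0, [0, 2.4, -3.5], [0.6, 0, -0.1]],
end [ 0.6135 -0.0892  0.061 ] head -5.7934553014231325
```

View pics/w11.png

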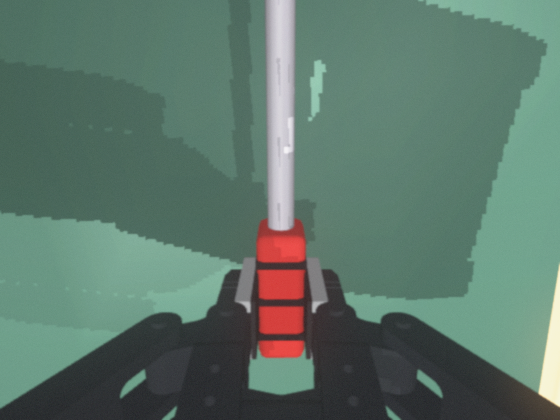

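View pics/s11.png

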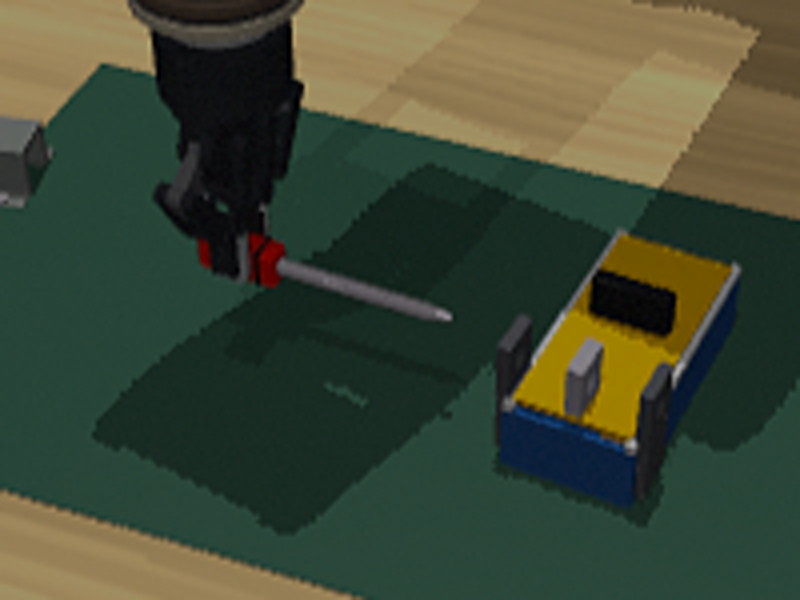

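```bash
cat > lat.py <<'E'
from h import *
s=readout.sense();a=np.radians(-5.8);d=s["ee_pos"]-[.6353,.1217,0]
print("box x err mm",1000*(np.cos(a)*d[0]+np.sin(a)*d[1]),"y",1000*(-np.sin(a)*d[0]+np.cos(a)*d[1]),"z",s["ee_pos"][2]*1000,"head",head(s["orientation"]),"F",s["contact_force"],"M",s["moment"],"t",s["t"],s["orientation"][2,1:]*57.3)
E
python3 lat.py
```

```text
box x err mm -7.9831702276224155 y -223.26646284527814 z 60.918871193785286 head -4.005236473978493 F [-0.1536 -0.408  -0.8112] M [-0.0262 -0.0047  0.0071] t 13.8 [0.0172 0.008 ]
```

send_rows --deltas '[[0,[0,4,0],[1.8,0,0]],[0,[0,4,0],[0,0,0]],[0,[0,0,-5],[0,0,0]],[0,[0,0,-5],[0,0,0]],[0,[0,0,-5],[0,0,0]],[0,[0,0,-5],[0,0,0]],[0,[0,0,0],[0,0,0]],[0,[0,0,0],[0,0,0]],[0,[0,0,0],[0,0,0]],[0,[0,0,0],[0,0,0]]]'

```text
t: 14.8
ee_pos: [0.6148, -0.0807, 0.0603]
orientation: [[-0.0, 0.995, -0.103], [-0.0, -0.103, -0.995], [-1.0, -0.0, 0.0]]
contact_force: [1.7, -0.5, -0.8]
grip_width: 0.198
```

```bash
python3 lat.py; python3 - <<'E'
from h import *
s=read_camera("scene");cv2.imwrite("pics/s12.png",cv2.resize(s[185:265,235:345],None,fx=7,fy=7,interpolation=cv2.INTER_CUBIC))
c=get_calibration("scene");st=readout.sense();R=st["orientation"];
tip=st["ee_pos"]+R@np.array([-.007,0,-.139]);print("tip",tip, (proj(c,tip)[0]-[235,185]+.5)*7)
h=W(.6353,.1217,np.radians(-5.8),[[0,-.046,.068]]);print((proj(c,h)[0]-[235,185]+.5)*7)
E
```

```text
box x err mm 0.07502589549214858 y -203.44263431609082 z 60.28958829292772 head -5.890152996312075 F [ 1.6712 -0.4823 -0.7772] M [-0.052  -0.0202  0.074 ] t 14.8 [-0.0008  0.0013]
tip [0.6291 0.0575 0.0673] [377.705  224.0252]
[430.307  239.4329]
```

View pics/s12.png

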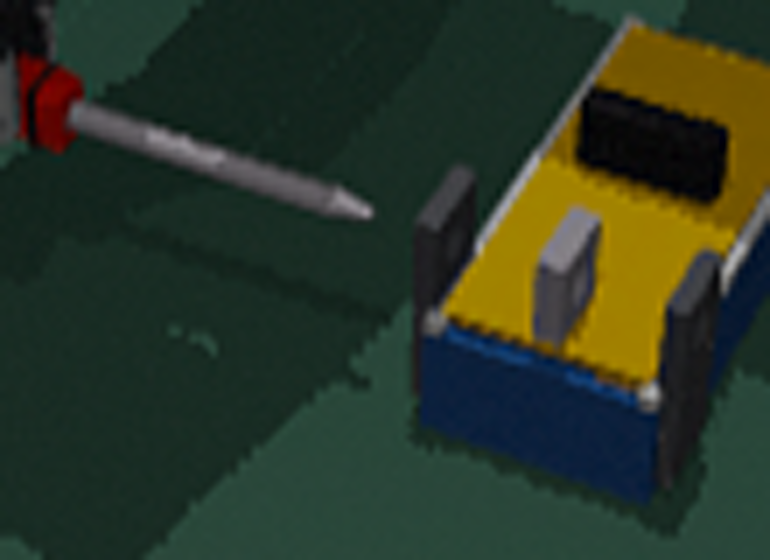

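```bash
python3 - <<'E'
from h import *
c=get_calibration("scene");st=readout.sense();R=st["orientation"]
pp=lambda P:(proj(c,P)-[235,185]+.5)*7
for z in (-139,-125,-29): print("axis",z,pp(st["ee_pos"]+R@np.array([-.007,0,z/1000])))
a=np.radians(-5.8);b=[.6353,.1217]
L=[(15,-46,86),(15,-38,86),(-15,-38,86),(15,38,86),(15,46,86),(-15,46,86),(14,-5,86),(14,5,86),(-14,5,86),(19,-40,0),(19,40,0)]
print(np.c_[L,pp(W(*b,a,np.array(L)/1000))])
E
python3 - <<'E'
import cv2
im=cv2.imread('pics/s12.png');cv2.imwrite('pics/s12b.png',cv2.resize(im[150:300,330:730],None,fx=2,fy=2,interpolation=cv2.INTER_CUBIC))
cv2.imwrite('pics/s12c.png',cv2.resize(im[40:260,0:400],None,fx=2,fy=2,interpolation=cv2.INTER_CUBIC))
E
```

```text
axis -139 [[377.705  224.0252]]
axis -125 [[338.6091 210.7139]]
axis -29 [[ 79.767  122.5832]]
[[ 15.     -46.      86.     411.4698 226.8242]
 [ 15.     -38.      86.     434.7173 234.6839]
 [-15.     -38.      86.     474.572  176.9299]
 [ 15.      38.      86.     661.92   311.4988]
 [ 15.      46.      86.     686.5257 319.8177]
 [-15.      46.      86.     722.434  258.7169]
 [ 14.      -5.      86.     533.2437 265.5476]
 [ 14.       5.      86.     563.1181 275.6396]
 [-14.       5.      86.     598.4887 220.1705]
 [ 19.     -40.       0.     417.1091 431.3276]
 [ 19.      40.       0.     643.2742 513.0494]]
```

View pics/s12b.png

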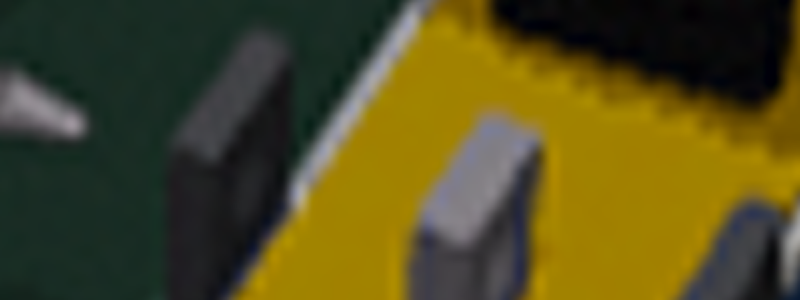

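View pics/s12c.png

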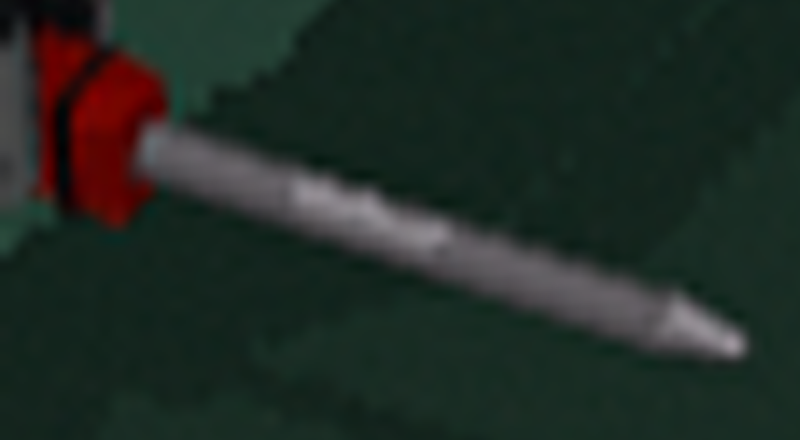

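send_rows --deltas '[[0,[-0.7,0,0],[0,0,0]],[0,[0,0,-3],[0,0,0]],[0,[0,0,-3],[0,0,0]],[0,[0,0,-3],[0,0,0]],[0,[0,0,-3],[0,0,0]],[0,[0,0,-3],[0,0,0]],[0,[0,0,-3],[0,0,0]],[0,[0,0,-3],[0,0,0]],[0,[0,0,-3],[0,0,0]],[0,[0,0,-3],[0,0,0]]]'

```text
t: 15.85
ee_pos: [0.6176, -0.0534, 0.061]
orientation: [[-0.0, 0.995, -0.103], [0.0, -0.103, -0.995], [-1.0, -0.0, -0.0]]
contact_force: [0.1, -0.9, -0.3]
grip_width: 0.192
```

```bash
python3 wl.py w13; python3 lat.py; python3 - <<'E'
from h import *
s=read_camera("scene");cv2.imwrite("pics/s13.png",cv2.resize(s[185:265,235:345],None,fx=7,fy=7,interpolation=cv2.INTER_CUBIC))
E
```

```text
16.0 [ 0.6176 -0.0535  0.061 ] -5.868781813172032 [ 0.0343 -0.3463 -0.7882] 0.19648883436474102
box x err mm 0.12546094426958698 y -176.11386602592157 z 60.99183802642822 head -5.868781813172032 F [ 0.0343 -0.3463 -0.7882] M [-0.0171 -0.0263 -0.0323] t 16.0 [0.0003 0.0011]
```

View pics/s13.png

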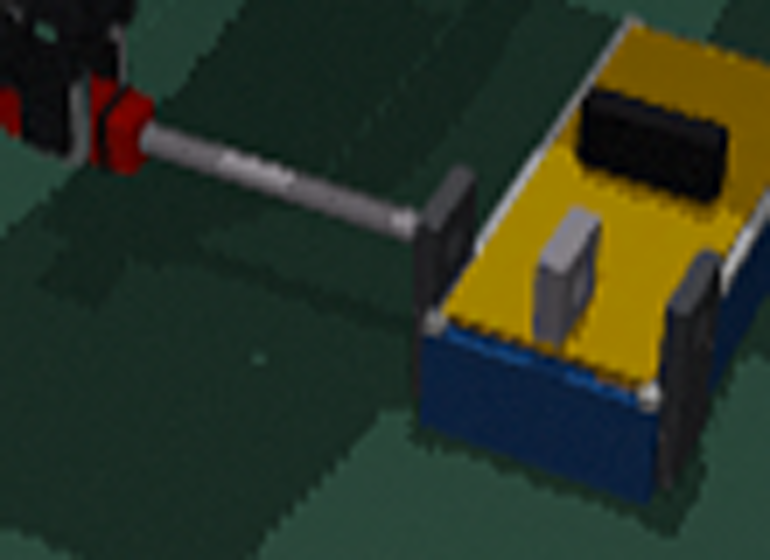

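View pics/w13.png

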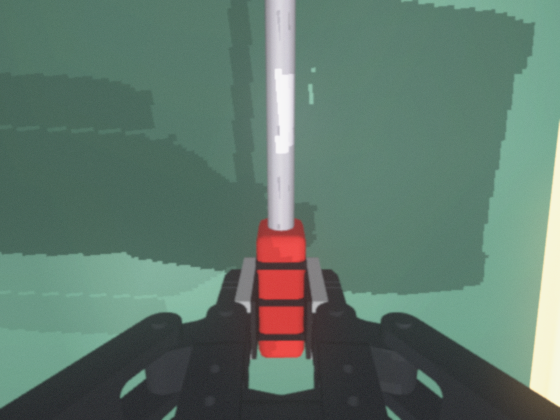

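Tip has entered the near ear without force. Continue.

send_rows --deltas '[[0,[0,0,-3],[0,0,0]],[0,[0,0,-3],[0,0,0]],[0,[0,0,-3],[0,0,0]],[0,[0,0,-3],[0,0,0]],[0,[0,0,-3],[0,0,0]],[0,[0,0,-3],[0,0,0]],[0,[0,0,-3],[0,0,0]],[0,[0,0,-3],[0,0,0]],[0,[0,0,-3],[0,0,0]],[0,[0,0,0],[0,0,0]]]'

```text
t: 17.05
ee_pos: [0.6204, -0.0264, 0.061]
orientation: [[0.0, 0.995, -0.102], [0.0, -0.102, -0.995], [-1.0, 0.0, -0.0]]
contact_force: [0.3, -0.2, -1.3]
grip_width: 0.193
```

```bash
python3 wl.py w14; python3 lat.py; python3 - <<'E'
from h import *
s=read_camera("scene");cv2.imwrite("pics/s14.png",cv2.resize(s[185:265,235:345],None,fx=7,fy=7,interpolation=cv2.INTER_CUBIC))
E
```

```text
17.2 [ 0.6204 -0.0268  0.061 ] -5.881357585522305 [-0.4811  0.8007 -1.6615] 0.19661391336072848
box x err mm 0.16902642039004143 y -149.2961401164022 z 60.99539539927823 head -5.881357585522305 F [-0.4811  0.8007 -1.6615] M [ 0.0467 -0.0053 -0.0073] t 17.2 [0.0017 0.    ]
```

View pics/s14.png

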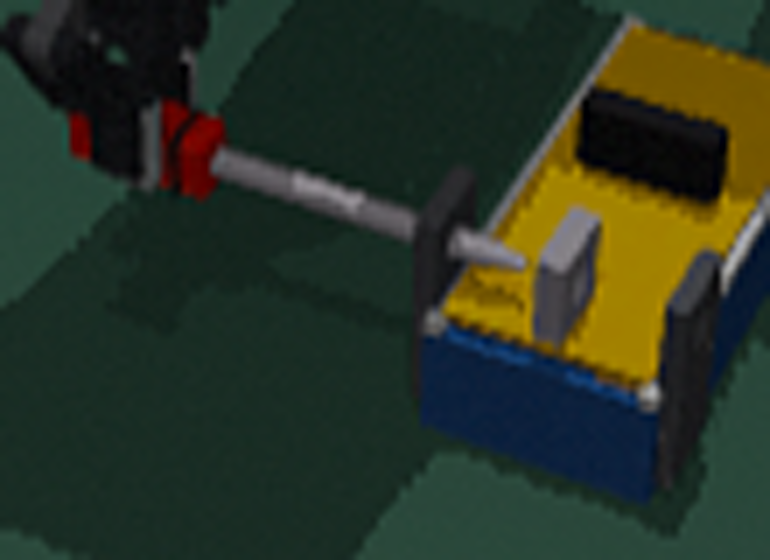

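View pics/w14.png

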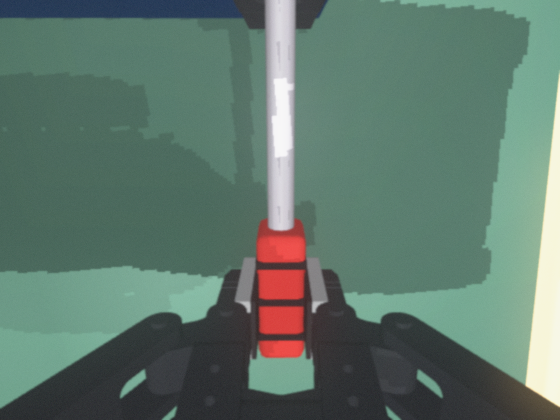

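send_rows --deltas '[[0,[0,0,-3],[0,0,0]],[0,[0,0,-3],[0,0,0]],[0,[0,0,-3],[0,0,0]],[0,[0,0,-3],[0,0,0]],[0,[0,0,-3],[0,0,0]],[0,[0,0,-3],[0,0,0]],[0,[0,0,-3],[0,0,0]],[0,[0,0,-3],[0,0,0]],[0,[0,0,-3],[0,0,0]],[0,[0,0,0],[0,0,0]]]'

```text
t: 18.25
ee_pos: [0.6232, 0.0004, 0.061]
orientation: [[0.0, 0.995, -0.102], [0.0, -0.102, -0.995], [-1.0, 0.0, -0.0]]
contact_force: [0.1, -0.1, -1.0]
grip_width: 0.193
```

```bash
python3 wl.py w15; python3 lat.py; python3 - <<'E'
from h import *
s=read_camera("scene");cv2.imwrite("pics/s15.png",cv2.resize(s[185:265,235:345],None,fx=7,fy=7,interpolation=cv2.INTER_CUBIC))
E
```

```text
18.4 [0.6232 0.     0.061 ] -5.878693028746762 [ 0.2343  0.6772 -0.9253] 0.19182554673525076
box x err mm 0.21275855339603772 y -122.2908533847071 z 60.9990293450916 head -5.878693028746762 F [ 0.2343  0.6772 -0.9253] M [-0.0354 -0.048  -0.0362] t 18.4 [0.0013 0.0012]
```

View pics/s15.png

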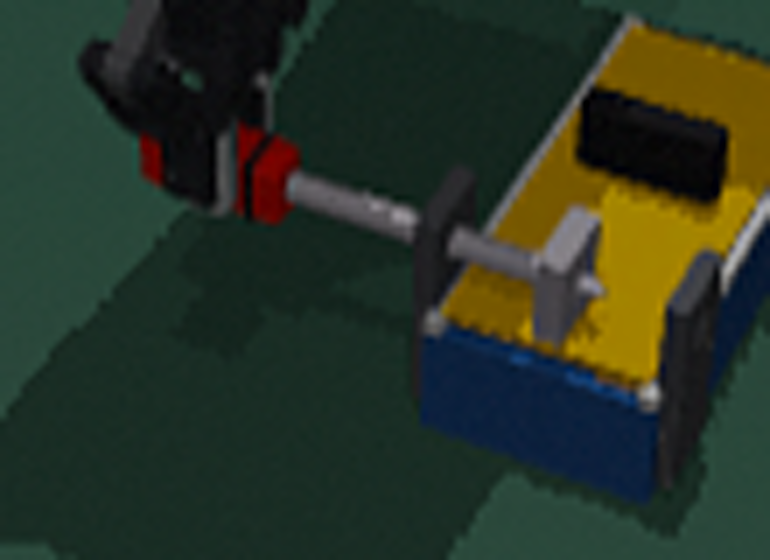

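View pics/w15.png

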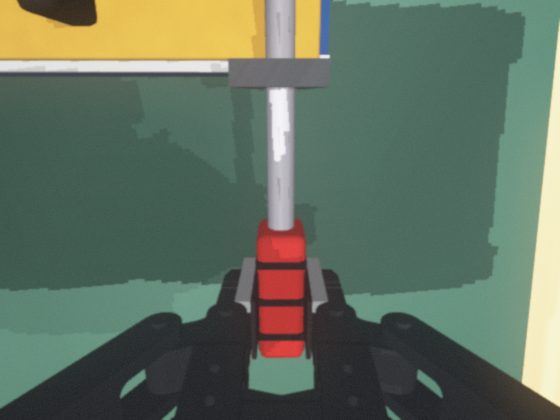

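Tip is through the lug, no force. Continue.

send_rows --deltas '[[0,[0,0,-3],[0,0,0]],[0,[0,0,-3],[0,0,0]],[0,[0,0,-3],[0,0,0]],[0,[0,0,-3],[0,0,0]],[0,[0,0,-3],[0,0,0]],[0,[0,0,-3],[0,0,0]],[0,[0,0,-3],[0,0,0]],[0,[0,0,-3],[0,0,0]],[0,[0,0,-3],[0,0,0]],[0,[0,0,-3],[0,0,0]]]'

```text
t: 19.45
ee_pos: [0.6262, 0.0301, 0.061]
orientation: [[-0.0, 0.995, -0.103], [0.0, -0.103, -0.995], [-1.0, -0.0, -0.0]]
contact_force: [0.1, 0.9, -1.0]
grip_width: 0.196
```

```bash
python3 wl.py w16; python3 lat.py; python3 - <<'E'
from h import *
s=read_camera("scene");cv2.imwrite("pics/s16.png",cv2.resize(s[185:265,235:345],None,fx=7,fy=7,interpolation=cv2.INTER_CUBIC))
E
```

```text
19.6 [0.6262 0.0301 0.061 ] -5.87204992568116 [ 0.18    0.5278 -1.076 ] 0.193985512119062
box x err mm 0.21710047496311702 y -92.0732930840381 z 60.97831380438566 head -5.87204992568116 F [ 0.18    0.5278 -1.076 ] M [-0.0086  0.0165 -0.0128] t 19.6 [-0.003  -0.0016]
```

View pics/s16.png

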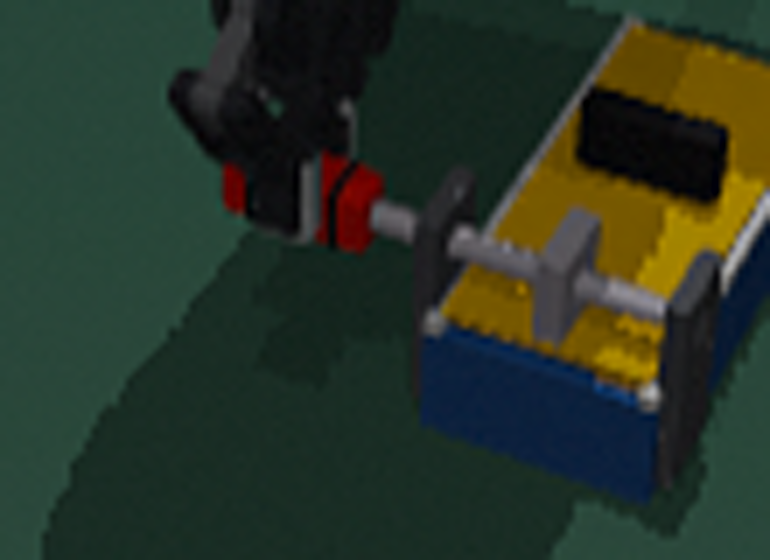

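View pics/w16.png

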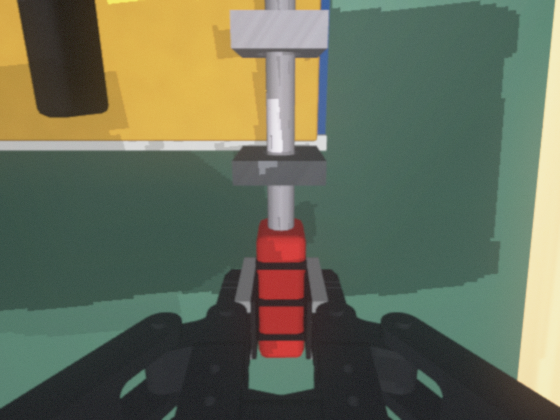

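send_rows --deltas '[[0,[0,0,-2],[0,0,0]],[0,[0,0,-2],[0,0,0]],[0,[0,0,-2],[0,0,0]],[0,[0,0,-2],[0,0,0]],[0,[0,0,-2],[0,0,0]],[0,[0,0,-2],[0,0,0]],[0,[0,0,-2],[0,0,0]],[0,[0,0,-1],[0,0,0]],[0,[0,0,-1],[0,0,0]],[0,[0,0,0],[0,0,0]]]'

```text
t: 20.65
ee_pos: [0.6278, 0.0459, 0.061]
orientation: [[-0.0, 0.995, -0.102], [-0.0, -0.102, -0.995], [-1.0, -0.0, 0.0]]
contact_force: [0.6, -0.2, -0.6]
grip_width: 0.196
```

```bash
python3 wl.py w17; python3 lat.py
```

```text
20.8 [0.6278 0.0457 0.061 ] -5.8871415179472155 [ 0.1563 -0.1705 -0.2367] 0.19342361384203438
box x err mm 0.23205660751208362 y -76.32533031367709 z 60.97239087322054 head -5.8871415179472155 F [ 0.1563 -0.1705 -0.2367] M [-0.0185 -0.0161 -0.0218] t 20.8 [-0.0039  0.0001]
```

View pics/w17.png

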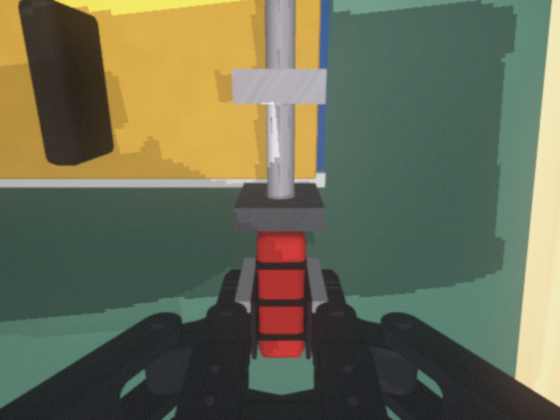

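Small gap left (ear edge row 229 vs handle at ~232). Press on gently until contact.

send_rows --deltas '[[0,[0,0,-0.5],[0,0,0]],[0,[0,0,-0.5],[0,0,0]],[0,[0,0,-0.5],[0,0,0]],[0,[0,0,-0.5],[0,0,0]],[0,[0,0,-0.5],[0,0,0]],[0,[0,0,-0.5],[0,0,0]],[0,[0,0,-0.5],[0,0,0]],[0,[0,0,0],[0,0,0]],[0,[0,0,0],[0,0,0]],[0,[0,0,0],[0,0,0]]]'

```text
t: 21.8
ee_pos: [0.6282, 0.0493, 0.061]
orientation: [[0.0, 0.995, -0.103], [0.0, -0.103, -0.995], [-1.0, 0.0, -0.0]]
contact_force: [-0.5, -0.0, -0.4]
grip_width: 0.193
```

```bash
python3 lat.py
```

```text
box x err mm 0.2864912067860569 y -72.78682548083373 z 61.01318912190297 head -5.88572786779976 F [-0.5355 -0.0118 -0.4427] M [-0.045   0.0042  0.0349] t 21.8 [ 0.002  -0.0012]
```

send_rows --deltas '[[0,[0,0,-0.5],[0,0,0]],[0,[0,0,-0.5],[0,0,0]],[0,[0,0,-0.5],[0,0,0]],[0,[0,0,-0.5],[0,0,0]],[0,[0,0,-0.5],[0,0,0]],[0,[0,0,0],[0,0,0]],[0,[0,0,0],[0,0,0]],[0,[0,0,0],[0,0,0]],[0,[0,0,0],[0,0,0]],[0,[0,0,0],[0,0,0]]]'

```text
t: 22.8
ee_pos: [0.6283, 0.0504, 0.061]
orientation: [[-0.0, 0.995, -0.102], [-0.001, -0.102, -0.995], [-1.0, -0.0, 0.001]]
contact_force: [-0.2, -14.8, 1.1]
grip_width: 0.196
```

```bash
python3 wl.py w18; python3 lat.py
```

```text
22.95 [0.6283 0.0504 0.061 ] -5.875686017482482 [ -1.3858 -14.9559   0.1136] 0.19417466374988662
box x err mm 0.26354449198239505 y -71.68884991040278 z 61.03102706034324 head -5.875686017482482 F [ -1.3858 -14.9559   0.1136] M [-2.2506  0.1498 -0.0683] t 22.95 [-0.0142  0.0817]
```

View pics/w18.png

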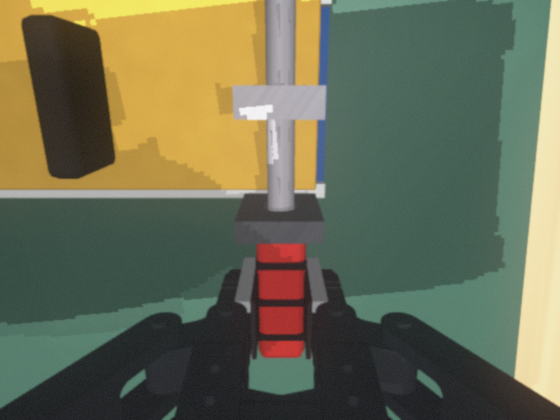

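Contact at 15 N: handle is on the ear. Lower 1.5 mm so it rests in the eyes, then release and rise.

send_rows --deltas '[[0,[0.5,0,0],[0,0,0]],[0,[0.5,0,0],[0,0,0]],[0,[0.5,0,0],[0,0,0]],[30,[0,0,0],[0,0,0]],[45,[0,0,0],[0,0,0]],[50,[0,0,0],[0,0,0]],[50,[0,0,0],[0,0,0]],[50,[0,0,0],[0,0,0]],[50,[-10,0,0],[0,0,0]],[50,[-20,0,0],[0,0,0]]]'

```text
t: 23.95
ee_pos: [0.6275, 0.0518, 0.0891]
orientation: [[-0.002, 0.995, -0.102], [-0.0, -0.102, -0.995], [-1.0, -0.002, 0.0]]
contact_force: [-0.2, -0.3, 1.1]
grip_width: 0.496
```

send_rows --deltas '[[50,[-30,0,0],[0,0,0]],[50,[-30,0,0],[0,0,0]],[50,[-30,0,0],[0,0,0]],[50,[-20,0,0],[0,0,0]],[50,[0,0,0],[0,0,0]],[50,[0,0,0],[0,0,0]],[50,[0,0,0],[0,0,0]],[50,[0,0,0],[0,0,0]],[50,[0,0,0],[0,0,0]],[50,[0,0,0],[0,0,0]]]'

```text
t: 24.95
ee_pos: [0.6283, 0.0517, 0.199]
orientation: [[-0.001, 0.995, -0.103], [-0.0, -0.103, -0.995], [-1.0, -0.001, 0.0]]
contact_force: [-0.4, 0.1, 0.8]
grip_width: 0.498
```

```bash
python3 wl.py w19; python3 lat.py; python3 - <<'E'
from h import *
s=read_camera("scene");cv2.imwrite("pics/s19.png",cv2.resize(s[185:265,235:345],None,fx=7,fy=7,interpolation=cv2.INTER_CUBIC))
cv2.imwrite("pics/s19f.png",s)
E
```

```text
25.1 [0.6284 0.0518 0.1993] -5.884028446086934 [ 0.2107  0.0648 -0.5582] 0.49970554270432094
box x err mm 0.23151504659530298 y -70.27922490883249 z 199.29957634536007 head -5.884028446086934 F [ 0.2107  0.0648 -0.5582] M [-0.0128 -0.004   0.0062] t 25.1 [-0.0167  0.0015]
```

View pics/s19.png

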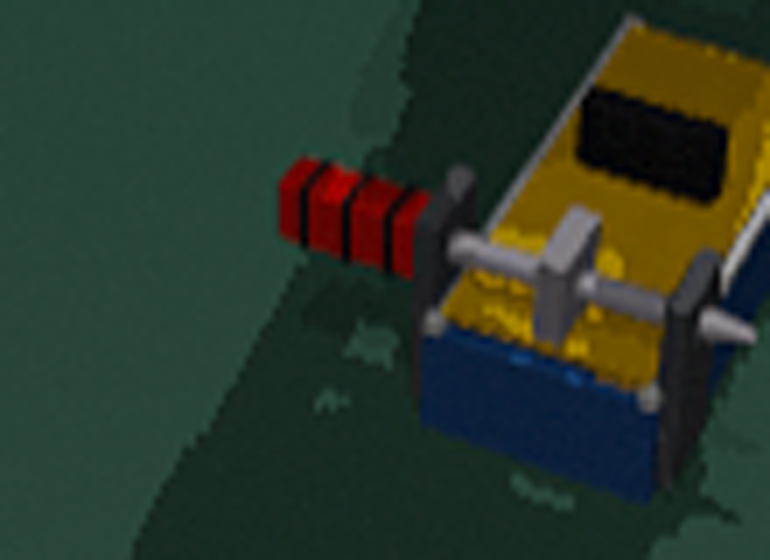

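View pics/w19.png

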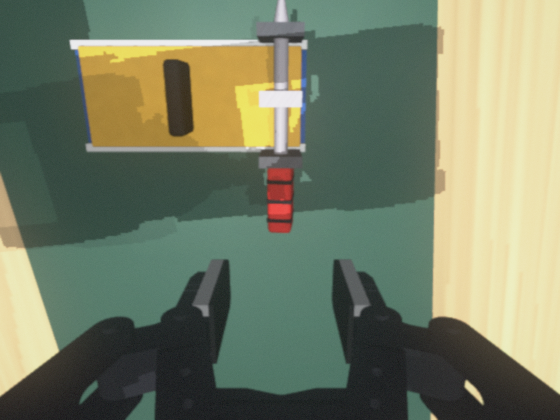

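View pics/s19f.png

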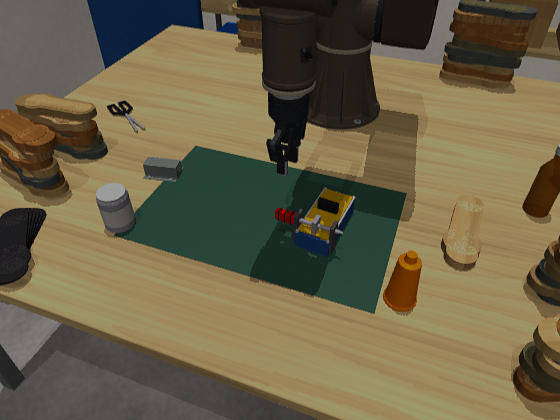

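```bash
python3 - <<'E'
from h import *
import pickle
c=pickle.load(open("w19.pkl","rb"));a=np.radians(-5.8)
im=cv2.imread("pics/w19.png");cv2.imwrite("pics/w19z.png",cv2.resize(im[0:240,230:330],None,fx=6,fy=6,interpolation=cv2.INTER_CUBIC)[780:1440])
L=[(0,46,0.086),(15,-46,.086),(15,-38,.086)]
P=lambda l:proj(c,W(.6353,.1217,a,[[l[0]/1e3,l[1]/1e3,l[2]]]))[0]
for n,l in dict(tip=(0,64,.067),rear_top=(0,-98,.079),rear_bot=(0,-98,.055),front_top=(0,-46,.079),eartop_out=(0,-46,.086),eartop_in=(0,-38,.086),far_in=(0,38,.086),far_out=(0,46,.086)).items(): print(n,P(l))
E
```

```text
tip [280.8246  -4.0715]
rear_top [281.0797 233.9425]
rear_bot [281.0745 223.1965]
front_top [281.0052 165.5021]
eartop_out [281.005  167.4142]
eartop_in [280.9925 155.9064]
far_in [280.8607  35.0883]
far_out [280.8454  21.02  ]
```

View pics/w19z.png

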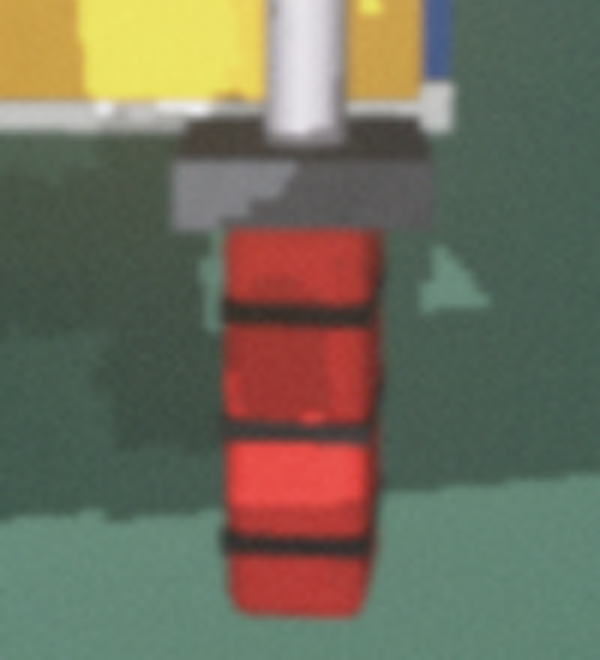

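Handle rear at row 232, against 235 predicted for a seated handle, with no gap to the ear. The cover is shut and the robot is clear, so I'm handing in.

```bash
python3 -c "
from rig import manip;print(manip.finish_job())"
```

```text
the job is handed in; nothing more can be done
None
```

The box is shut and locked. I handed in at about 25 s of the 66 s, with the gripper open and clear above everything.

- **Cover:** I gripped the pull bar and slid the cover about 47 mm, until it met its stop at about 12 N.
- **Pin:** I drew it about 130 mm out of the holster by its shaft, resting on the bench, and let go there. Then I took it again by the handle and pushed it through both ears and the lug. It met no noticeable force until the handle touched the ear at about 15 N. I lowered it 1.5 mm to rest in the eyes and released it.

**Last checks:**
- After release, the wrist and scene pictures show the shaft through all three eyes, the tip out beyond the far ear and the cover still shut.
- I saw no gap between handle and ear. The handle's rear edge was about 3 pixels nearer the ear than predicted for a seated pin, so it isn't short of home.
- The cone, can and footbed look unmoved, judged by eye only.
- **Disagreements:** the box position from the scene and top cameras differed from the wrist-camera fit by about 2 mm, the stated calibration error. Before insertion, the scene camera also showed the pin tip 1–2 pixels from where I predicted. I used the wrist-camera fit with a 0.5 mm correction, and the pin went in cleanly.

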